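# Snug the adjustable wrench on the anchor nut and tighten it

## Robot

A 7-joint arm with a two-finger parallel gripper is mounted at the origin on the work surface. World frame = base frame: x ahead of the robot, y to its left, z up, the work surface at z = 0. Lengths are in mm, angles in rad, forces in N, time in s.
With the tool pointing down it reaches from about 425 to 950 mm from the base axis. Payload 4.7 kg.
Tool frame: the origin (TCP) lies on the mounting face of the last link; the fingertips stand 173 mm ahead of it and the grasp point (between the pads) lies 155 mm ahead of it; z points along the fingers, y is the line along which they close (so a half turn about z gives the same grasp; the last joint's range is limited). The gripper opens to 85 mm and grips with 20 to 120 N. Pads are 22 mm wide; open, the fingers measure 114 mm over their backs; the gripper's body (76 mm by 85 mm) begins 54 mm behind the grasp point. The pads swing forward as they close: fully open they stand 13 mm farther back than shut.
Start: joints at [1.153, 0.469, -0.049, 1.532, 0.024, 1.141, -0.082], TCP at [255.913, -624.611, 404.735] pointing down, gripper open.
Joint ranges: [-2.59, 2.59], [-0.33, 1.99], [-1.39, 1.29], [0.1, 2.45], [-1.04, 4.18], [0.21, 1.99], [-2.66, 2.66]. Speed limits (rad/s): [2.57, 2.57, 3.14, 3.14, 3.14, 3.14, 3.14].

## Interface

Orientations are given as a unit quaternion [x, y, z, w].
In Python, from workcell import ctrl gives the robot as it stands.
- The arm moves only by the tool play_rows, never from a script. Its argument "commands" is text: rows parted by semicolons, each of 7 numbers parted by spaces: the turn, a rotation vector about the world's x, y, z in degrees, then the shift along the world's x, y, z in cm, then the closure, from 0 (fully open) to 1 (shut). In form: rx ry rz x y z hand; .... A call has 1 to 20 rows; each row is the pose to reach, as a shift and turn from the pose commanded when the call began; what a row does not reach only later rows make up. A row lasts 1/8 s, in which the tool goes at most 62.5 mm and 10.7 degrees, less where a joint would pass 70% of its speed; a pose out of reach is approached as far as the arm can. A call with a gripper value outside its range is refused whole. The fingers move at their own pace and stop on an object; the grip force is fixed at half the most. Time passes only in rows, so rows that repeat a pose let the fingers close. It gives the time, the measured TCP pose, the force, the opening and the grip force at its end, in the units of the state.
- ctrl.sense(): the state, without advancing time (a new reading comes with each control period).
- ctrl.get_image(name): name is "side" or "top" or "wrist"; returns a dict with "frame" (480x640x3 uint8, red, green, blue), "fx", "fy", "cx", "cy" (pixels), "view" (4x4, takes a point from world to camera coordinates). Camera axes: x right, y down, z forward; pixel columns grow to the right and rows downward; lengths in mm; the calibration is good to about 2 mm. A picture is of the moment at which its call begins. There is no depth.
- ctrl.job_done(): hands the job in; it is judged then, once.
Trained networks look in the newest picture that a camera, given by its name, has taken for a name from the list of things; names that differ only in an ending like _2 or _b are one class to them, and where a whole thing is asked for, a point or a joint stands for the part that bears it (a point fixed in the world has none). Each returns a list of dicts, best first, with "conf" (0 to 1); they miss things now and then, are a little off and sometimes report something else, mostly with a low value. They report only what shows in the picture. A call takes as long as a camera call. They do not tell look-alikes from the thing itself.
- ctrl.look_for(name, camera): "at" ([x, y, z] in mm, in world coordinates, good to about 4 mm: the middle of the surface that is visible of it).
- ctrl.cut_out(name, camera): "region" (480x640 bool, what is visible of it).
- ctrl.tip_of(name, camera): "at" ([x, y, z] in mm, in world coordinates, good to about 4 mm: a listed point, or the origin of a listed thing).
The state is a dict: "t": time; "qpos": joint angles; "qvel": joint speeds; "joint_efforts": joint torques, N m; "ee_pos": TCP position; "ee_rot": TCP orientation; "force": force on the tool from outside, world axes, zero at the start; "moment": the same for the moment, N m; "finger_gap": finger opening in mm; "finger_force": force on a finger pad.
Only numpy, scipy, OpenCV 4.12 (cv2) and the standard library are available. Lean on these libraries where they do the work, as an engineer would, in place of code of your own. Each camera call takes 0.05 s, during which the arm holds its last target. There are 200 camera calls.

## Task

The adjustable wrench already lies around the anchor nut on the microscope support's base plate, with its jaw too wide. Roll its worm with light finger pressure until the moving jaw is pinched snug on the nut, then swing the wrench handle clockwise (seen from above) until the nut comes up tight against its stop. Never press harder than 25 N on the worm, do not shove the jaw or the nut with the fingers, stop as soon as the nut is tight so the jaw is not forced open, and leave the wrench lying snug on the nut and the other things where they are.

Things in the scene. Friction and masses are not known exactly. Their poses are not given: they have to be found in the camera images.
- base: dark grey steel plate, 250 x 460 x 10 mm, fixed to the table. Origin on the nut's vertical axis at the plate's underside (table height), z up. It reaches from x -110 to +140 and y -215 to +245 mm. A 28 mm cream post with a binocular head, 218 mm high in all, stands on it at x 45, y -155 mm; the head spans x -5 to +147, y -210 to -100 mm.
- nut: plain steel hexagon nut, 30 mm across flats, 34.6 mm across corners, 18 mm high, its underside on the plate (origin: centre of its underside, 10.5 mm above the table; z up). A threaded stud of 20 mm shows 9 mm above it.
- nut_turn (a joint): turn of the nut in rad, growing clockwise seen from above (tightening). It starts between 0 and 0.04 and stops hard at 0.60 (tight). Running friction about 0.3 N m, i.e. about 2 N pushed at the handle spot; it stays where it is left. Pushing on at the stop soon forces the jaw open: stop when the push rises clearly.
- wrench: plain steel adjustable wrench, 0.5 kg, lying loose and flat on the plate around the nut. Origin: mid-mouth at the underside, within 1.5 mm of the nut's axis; x along the handle (at the start the plate's +y, to the robot's left), y to the fixed jaw (face at +16.5 mm), z up. Head x -18 to 97 mm, 14.5 thick; mouth's back at x 21; handle x 80 to 215, y -12 to +12, 13 thick.
- jaw: the wrench's moving jaw, a steel block on the wrench's -y side, 15 mm deep and 13.5 mm high. Same origin and axes as the wrench when fully open; it slides along the wrench's +y.
- jaw_slide (a joint): travel of the moving jaw in m from fully open: mouth opening = 36 mm minus travel. It starts between 0.7 and 3 mm and touches the nut's flat on both sides at about 6 mm. It moves 0.9 mm per rad of the worm; only the worm moves it (self-locking up to about 45 N on the jaw).
- worm_roll (a joint): roll of the worm in rad; growing closes the jaw. It starts between 0.8 and 3.3 and stalls near 6.7 to 7.3 when the jaw is snug. Turning it takes about 4 to 5 N of drag at its rim; it stays where it is left.
- worm: the worm: knurled dark steel roller of 19 mm diameter and 18 mm width in a window of the wrench's head, its axle along the wrench's y. Origin: centre of the roller, 9.8 mm above the wrench's underside, at wrench x +47 mm, y -0.5 mm. It turns in place.
- worm_top (a point): top line of the worm: wrench x 47, y -0.5, z 19.3 mm, 4.8 mm above the head's face. A fingertip pressed lightly on it (7 to 12 N) and dragged along wrench -x (towards the nut) closes the jaw, about 0.09 mm per mm of drag. Its knurl grips a finger with friction about 0.85 or more. Lift and repeat: a stroke is at most as long as the tip is wide (about 20 mm).
- handle_spot (a point): point on the top of the handle, on its middle line, 170 mm from the nut's axis, 13 mm above the wrench's underside, where the handle is best pushed. Tightening swings it towards the wrench's -y (away from the robot).
- spare_nut: spare steel nut like the other, lying loose on the plate, 30 x 18 mm; leave alone
- washer: loose steel washer, 40 mm across, 4 mm thick, on the plate; leave alone
- open_wrench: ordinary open-ended wrench on the table, to the left; leave alone
- eyepiece: black eyepiece, 34 mm across, 50 mm high, standing; leave alone
- dust_cap: black rubber dust cap, 45 x 115 x 22 mm; leave alone
- tape_roll: roll of tape, 90 mm across, 24 mm high; leave alone
- sample_jar: small clear jar with a black lid, 40 mm across, 55 mm high; leave alone
- screwdriver: screwdriver lying on the right; leave alone
Mind the look-alikes: they are no part of the job. Of the things shaped like the wrench, the steel one is meant.

How it is judged (in metres and radians):
On the way, in this order (a step that is already met when the one before it is completed fails the run):
1. the jaw is rolled snug on the nut (pressing it with over 4 N, opening within 0.8 mm of the nut) with the fingers off the wrench and the nut not yet turned (value of joint jaw_slide above 0.0052 m and contact force between jaw and nut above 4 N and contact force between the fingers and wrench below 0.3 N and value of joint nut_turn below 0.2 rad), for 0.2 s.
2. the nut is swung with the wrench to its stop (value of joint nut_turn above 0.56 rad and value of joint jaw_slide above 0.0048 m), for 0.1 s.
At the end, for the whole second after the job is handed in: The nut stands tight (turn at least 0.55 of 0.60 rad), the wrench lies flat and at rest around it with its jaw still closed (travel at least 4.8 mm, mouth centre within 6 mm of the nut's axis), and the fingers are off it (value of joint nut_turn above 0.55 rad and value of joint jaw_slide above 0.0048 m and horizontal distance between wrench and nut below 0.006 m and height (world z) of wrench below 0.014 m and angle between wrench's own z axis and vertical below 0.05 rad and linear speed of wrench below 0.01 m/s and contact force between the fingers and wrench below 0.3 N); the robot touches nothing.
It fails at once if the worm pressed with more than 25 N (contact force between the fingers and worm above 25 N).
It fails at once if the moving jaw or the nut shoved with the fingers (over 5 N) (contact force between the fingers and jaw above 5 N or contact force between the fingers and nut above 5 N).
It fails at once if the nut swung round with the jaw still loose (value of joint nut_turn above 0.2 rad and value of joint jaw_slide below 0.0045 m).
It fails at once if the wrench pulled off the nut (horizontal distance between wrench and nut above 0.012 m).
It fails at once if a bystander moved by more than 20 mm (distance of any of spare_nut, washer, open_wrench, eyepiece, dust_cap, tape_roll, sample_jar, screwdriver from where it was at the start of the episode above 0.02 m).
It also fails if it takes over 72 s, if anything falls off the work surface, if the arm or the gripper's body presses on something with over 40 N, if the wrist force passes 120 N, or if a joint passes its speed limit or range.

## Working session

There is one attempt and no reset: what is moved stays moved. The work goes in short steps, Python scripts to look and compute and a tool call to move; the robot and the scene stay as the last step left them, time stands still between calls to the robot, and variables do not carry over. Pictures are saved under pics/ and viewed, at most 10 in all, crops included, and the job is handed in when it is done.

Besides the shell and the picture viewer there is one more tool, called after "Call:" by a JSON object that holds its "api" and its "payload", one argument or row to a line. play_rows: Moves the arm, as the interface text tells. Its arguments: {"type":"object","properties":{"commands":{"type":"string"}},"required":["commands"]}

```bash
mkdir -p pics; cat > h.py <<'E'
import numpy as np, cv2
from workcell import ctrl
def shot(cam, fn=None, crop=None, scale=1):
    d=ctrl.get_image(cam); im=cv2.cvtColor(np.array(d["frame"]),cv2.COLOR_RGB2BGR)
    if fn:
        if crop: im=im[crop[1]:crop[3],crop[0]:crop[2]]
        cv2.imwrite("pics/"+fn,cv2.resize(im,None,fx=scale,fy=scale,interpolation=cv2.INTER_CUBIC))
    return d
def px(d,p):
    q=np.array(d["view"])@np.append(p,1); return d["fx"]*q[0]/q[2]+d["cx"], d["fy"]*q[1]/q[2]+d["cy"]
def ray(d,u,v,z):
    V=np.array(d["view"]); R,t=V[:3,:3],V[:3,3]; c=-R.T@t
    r=R.T@np.array([(u-d["cx"])/d["fx"],(v-d["cy"])/d["fy"],1]); return c+r*(z-c[2])/r[2]
E
python3 - <<'E'
from h import *
np.set_printoptions(precision=1,suppress=True)
s=ctrl.sense(); print(s["t"],s["ee_pos"],s["ee_rot"],s["force"])
for c in("top","side"):
    d=shot(c,c+"0.png"); V=np.array(d["view"]); print(c,-V[:3,:3].T@V[:3,3],d["fx"])
    for n in("nut","worm_top","handle_spot","wrench","worm"):
        print(n,[(np.array(r["at"]),round(r["conf"],2)) for r in ctrl.tip_of(n,c)[:3]])
E
```

```text
0.0 [ 255.8 -624.4  403.6] [ 1.   0.2 -0.  -0. ] [0.1 0.2 0.6]
top [ 289.7  -48.3 1105.3] 468.5582995702432
nut [(array([551.6, -82.8,   9.5]), 0.45)]
worm_top [(array([552.3, -36.2,  30.9]), 0.83), (array([ 208.3, -351.2,   20.5]), 0.7)]
handle_spot [(array([578.7,  85.8,  25.4]), 0.95), (array([ 280.3, -246.7,   11.9]), 0.67)]
wrench [(array([ 177.5, -381.7,   -6.2]), 0.76), (array([547.7, -82.9,   9.7]), 0.72)]
worm [(array([ 206.3, -349.9,   11.8]), 0.5), (array([551.4, -35.3,  18.3]), 0.42)]
side [-110.   810.5  636.8] 515.1378975414387
nut [(array([548.5, -82.6,  10.4]), 0.5), (array([ 563.9, -517.7,    2.6]), 0.29)]
worm_top [(array([556.2, -35.4,  32.3]), 0.94), (array([ 208. , -345.1,   18.6]), 0.72)]
handle_spot [(array([574.7,  86.3,  19.6]), 0.93), (array([ 280.5, -243.2,   14.9]), 0.88)]
wrench [(array([ 180. , -384.5,   -0.4]), 0.74), (array([ 454.3, -505.3,   -2.9]), 0.49)]
worm [(array([ 205.9, -349.6,    6.6]), 0.59), (array([560.9, -36.8,  25.6]), 0.5), (array([ 630.4, -131.8,   13.3]), 0.35)]
```

View pics/top0.png

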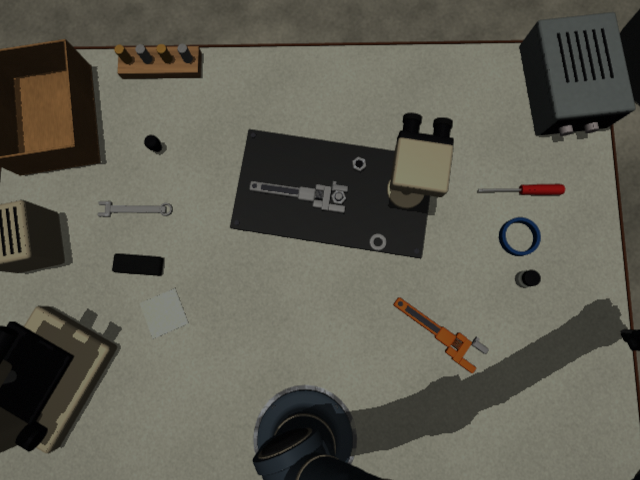

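View pics/side0.png

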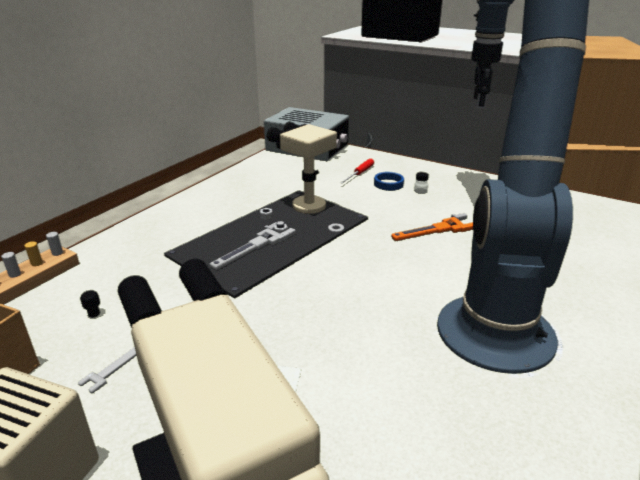

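Look-alikes: the steel wrench on the plate at top px (300,193), the orange wrench at (440,335) and the open-ended steel wrench at (137,209). The steel adjustable one around the nut is the one I want. I'll check it in a close crop.

```bash
python3 - <<'E'
from h import *
from scipy.spatial.transform import Rotation as R
d=shot("top","crop.png",(240,150,400,250),5)
s=ctrl.sense(); print(s["ee_pos"],R.from_quat(s["ee_rot"]).as_matrix().round(3),s["finger_gap"])
d=shot("wrist"); V=np.array(d["view"]); print("wristcam",-V[:3,:3].T@V[:3,3],V[2,:3],d["fx"])
E
```

```text
[ 255.9160392  -624.60132836  404.73263632] [[ 0.925  0.379  0.   ]
 [ 0.379 -0.925 -0.   ]
 [ 0.     0.    -1.   ]] 85.54506846923557
wristcam [ 322.07303464 -598.40418019  374.32930608] [-0.25518282 -0.10523884 -0.96114854] 364.43241873257847
```

View pics/crop.png

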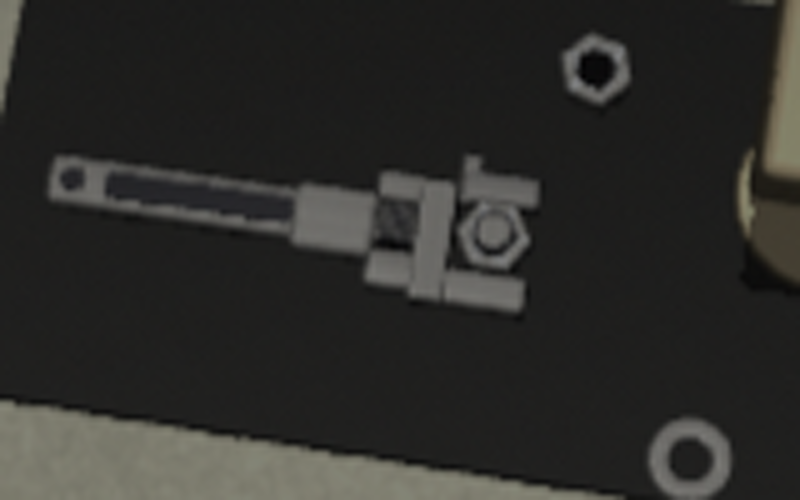

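It is the steel adjustable wrench: stud at top px (338,196), worm at (319,194), handle running left to (254,186).

Call:
{"api": "play_rows", "payload": {
  "commands": "0 0 10 2 6 3 1;0 0 20 4.5 12 3 1;0 0 30 7 18 3 1;0 0 40 9 24 3 1;0 0 50 11 30 3 1;0 0 59 13.5 36 3 1;0 0 59 16 42 3 1;0 0 59 18 48 3 1;0 0 59 21 52 3 1;0 0 59 25 56 0 1;0 0 59 28 58 -3 1;0 0 59 29.7 58.9 -8 1;0 0 59 29.7 58.9 -10.5 1;0 0 59 29.7 58.9 -10.5 1;0 0 59 29.7 58.9 -10.5 1;0 0 59 29.7 58.9 -10.5 1"
}}

```text
t: 2.7
ee_pos: [553.3, -35.8, 301.5]
ee_rot: [0.759, 0.651, 0.001, 0.001]
force: [0.3, -0.8, 0.3]
finger_gap: 0.1
finger_force: 0.0
```

```bash
python3 - <<'E'
from h import *
np.set_printoptions(precision=1,suppress=True)
d=shot("wrist","w1.png"); s=ctrl.sense(); print(s["t"],s["ee_pos"],s["force"],s["finger_gap"])
for n in("nut","worm_top","handle_spot","wrench","worm"):
    print(n,[(np.array(r["at"]),round(r["conf"],2),np.array(px(d,r["at"]))) for r in ctrl.tip_of(n,"wrist")[:3]])
for p in ([551,-83,37.5],[553,-36,29.3]): print(px(d,p))
E
```

```text
2.75 [553.2 -35.8 301.3] [-0.7  0.9  0.1] -0.1027120301768599
nut [(array([546.7, -80.1,   9.9]), 0.91, array([319.2, 285.1]))]
worm_top [(array([553.7, -36.3,  32.1]), 0.6, array([319.3, 238.3]))]
handle_spot [(array([575.4,  85.6,  22.8]), 0.67, array([323.8,  40.7]))]
wrench []
worm [(array([556.3, -37.3,  24.7]), 0.97, array([323.2, 236.2]))]
(np.float64(325.65874813456253), np.float64(303.91459965704627))
(np.float64(318.2549418841122), np.float64(236.93358442800724))
```

View pics/w1.png

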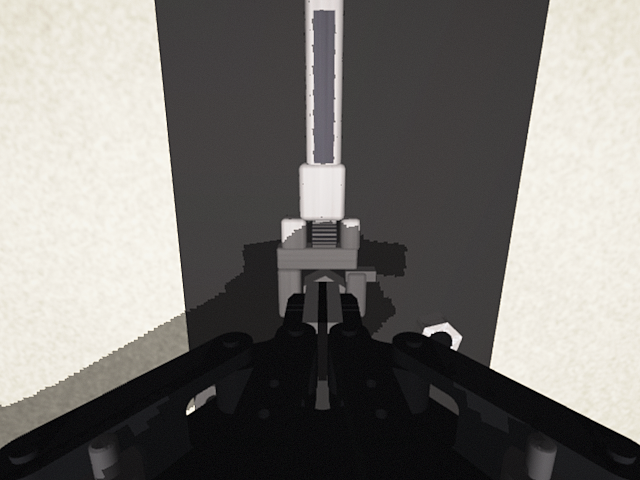

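Wrist picture: the handle runs straight up the image. The worm is at (324,234) and the closed fingertips are at (322,288).

```bash
python3 - <<'E'
from h import *
np.set_printoptions(precision=1,suppress=True)
d=shot("wrist"); s=ctrl.sense(); e=np.array(s["ee_pos"])
print(px(d,e-[0,0,173]),px(d,e-[0,0,150]))
print("worm",ray(d,324,234,29.3),"handle",ray(d,325,30,23),ray(d,323,150,23))
t=ctrl.get_image("top")
print("top worm",ray(t,319.2,193.6,29.3),"stud",ray(t,338.4,196,37.5),"hole",ray(t,254.4,185.6,23))
E
```

```text
(np.float64(318.3255405920931), np.float64(300.6004336541864)) (np.float64(317.7702972572781), np.float64(328.46511181070935))
worm [556.2 -34.   29.3] handle [575.8  91.1  23. ] [563.9  21.3  23. ]
top worm [555.4 -37.5  29.3] stud [547.1 -82.3  37.5] hole [578.1 116.6  23. ]
```

Call:
{"api": "play_rows", "payload": {
  "commands": "0 0 0 0.3 0.8 -5 1;0 0 0 0.3 0.8 -8 1;0 0 0 0.3 0.8 -9.2 1;0 0 0 0.3 0.8 -9.2 1;0 0 0 0.3 0.8 -9.2 1"
}}

```text
t: 3.72
ee_pos: [556.6, -27.6, 208.9]
ee_rot: [0.759, 0.651, 0.001, 0.001]
force: [0.9, -0.2, 0.2]
finger_gap: 0.0
finger_force: 0.0
```

```bash
python3 - <<'E'
from h import *
np.set_printoptions(precision=2,suppress=True)
d=shot("wrist","w2.png",(200,150,440,330),3); s=ctrl.sense(); print(s["t"],s["ee_pos"],s["force"])
E
```

```text
3.775 [556.54 -27.61 209.06] [-0.08 -0.7   1.02]
```

View pics/w2.png

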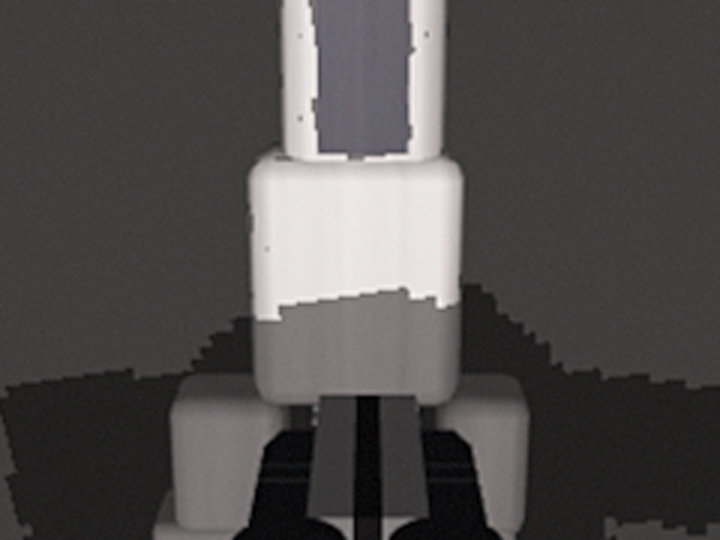

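Wrist crop: the fingertips are at crop col 367 and the wrench's centre line is at about col 357, so I'll shift about 1.5 mm towards the robot.

Call:
{"api": "play_rows", "payload": {
  "commands": "0 0 0 -0.15 0 -0.3 1;0 0 0 -0.15 0 -0.4 1;0 0 0 -0.15 0 -0.5 1;0 0 0 -0.15 0 -0.5 1"
}}

```text
t: 4.28
ee_pos: [554.5, -27.6, 202.8]
ee_rot: [0.759, 0.651, 0.0, 0.0]
force: [0.4, -0.5, 0.2]
finger_gap: -0.0
finger_force: 0.2
```

Call:
{"api": "play_rows", "payload": {
  "commands": "0 0 0 0 0 -0.05 1;0 0 0 0 0 -0.05 1;0 0 0 0 0 -0.05 1"
}}

```text
t: 4.65
ee_pos: [554.5, -27.6, 202.5]
ee_rot: [0.759, 0.651, 0.0, 0.0]
force: [-1.0, -0.0, 5.5]
finger_gap: -0.1
finger_force: 2.6
```

Call:
{"api": "play_rows", "payload": {
  "commands": "0 0 0 0 0 -0.05 1;0 0 0 0 0 -0.05 1;0 0 0 0 0 -0.05 1"
}}

```text
t: 5.03
ee_pos: [554.5, -27.6, 202.4]
ee_rot: [0.759, 0.651, 0.0, 0.0]
force: [-1.4, -0.3, 8.5]
finger_gap: 0.1
finger_force: 4.2
```

Call:
{"api": "play_rows", "payload": {
  "commands": "0 0 0 -0.04 -0.25 -0.02 1;0 0 0 -0.08 -0.5 -0.02 1;0 0 0 -0.11 -0.7 -0.02 1"
}}

```text
t: 5.4
ee_pos: [553.6, -32.0, 202.6]
ee_rot: [0.758, 0.652, 0.002, -0.001]
force: [-2.6, 4.6, 8.5]
finger_gap: 0.1
finger_force: 4.4
```

Call:
{"api": "play_rows", "payload": {
  "commands": "0 0 0 -0.04 -0.25 0 1;0 0 0 -0.08 -0.5 0 1;0 0 0 -0.12 -0.8 0 1"
}}

```text
t: 5.78
ee_pos: [552.4, -39.9, 202.5]
ee_rot: [0.758, 0.652, 0.002, -0.001]
force: [-1.9, 5.2, 8.7]
finger_gap: 0.0
finger_force: 4.5
```

Call:
{"api": "play_rows", "payload": {
  "commands": "0 0 0 -0.03 -0.2 0 1;0 0 0 -0.03 -0.2 0 1;0 0 0 -0.03 -0.2 0.5 1;0 0 0 -0.03 -0.2 0.5 1;0 0 0 0.22 1.5 0.5 1;0 0 0 0.22 1.5 0.5 1;0 0 0 0.22 1.5 0.1 1;0 0 0 0.22 1.5 0 1;0 0 0 0.22 1.5 0 1"
}}

```text
t: 6.9
ee_pos: [554.5, -27.2, 202.3]
ee_rot: [0.759, 0.651, 0.0, 0.0]
force: [-1.9, 1.2, 8.7]
finger_gap: -0.3
finger_force: 4.3
```

Call:
{"api": "play_rows", "payload": {
  "commands": "0 0 0 -0.04 -0.25 0 1;0 0 0 -0.08 -0.5 0 1;0 0 0 -0.12 -0.75 0 1;0 0 0 -0.16 -1 0 1;0 0 0 -0.2 -1.25 0 1;0 0 0 -0.24 -1.5 0 1"
}}

```text
t: 7.65
ee_pos: [552.7, -40.6, 202.6]
ee_rot: [0.758, 0.652, 0.002, -0.0]
force: [-0.2, 4.4, 6.1]
finger_gap: 0.0
finger_force: 3.3
```

Call:
{"api": "play_rows", "payload": {
  "commands": "0 0 0 0 0 0.5 1;0 0 0 0.24 1.5 0.5 1;0 0 0 0.24 1.5 0.5 1;0 0 0 0.24 1.5 0.1 1;0 0 0 0.24 1.5 -0.02 1;0 0 0 0.24 1.5 -0.02 1"
}}

```text
t: 8.4
ee_pos: [554.5, -27.3, 202.3]
ee_rot: [0.759, 0.651, -0.0, 0.0]
force: [-2.5, 1.0, 11.5]
finger_gap: 0.0
finger_force: 5.1
```

Call:
{"api": "play_rows", "payload": {
  "commands": "0 0 0 -0.04 -0.25 0 1;0 0 0 -0.08 -0.5 0 1;0 0 0 -0.12 -0.75 0 1;0 0 0 -0.14 -0.9 0 1"
}}

```text
t: 8.9
ee_pos: [553.4, -34.1, 202.5]
ee_rot: [0.758, 0.652, 0.002, -0.001]
force: [-1.7, 6.6, 9.4]
finger_gap: 0.3
finger_force: 4.8
```

Call:
{"api": "play_rows", "payload": {
  "commands": "0 0 0 -0.04 -0.25 0 1;0 0 0 -0.08 -0.5 0 1;0 0 0 -0.09 -0.6 0 1"
}}

```text
t: 9.28
ee_pos: [552.7, -39.4, 202.5]
ee_rot: [0.758, 0.652, 0.003, -0.001]
force: [-1.9, 7.2, 8.4]
finger_gap: 0.0
finger_force: 4.4
```

Call:
{"api": "play_rows", "payload": {
  "commands": "0 0 0 0 0 0.5 1;0 0 0 0.23 1.5 0.5 1;0 0 0 0.23 1.5 0.5 1;0 0 0 0.23 1.5 0.1 1;0 0 0 0.23 1.5 0 1;0 0 0 0.23 1.5 0 1"
}}

```text
t: 10.02
ee_pos: [554.5, -27.0, 202.2]
ee_rot: [0.759, 0.651, 0.0, 0.0]
force: [-2.5, 1.1, 9.3]
finger_gap: 0.3
finger_force: 4.7
```

Call:
{"api": "play_rows", "payload": {
  "commands": "0 0 0 -0.04 -0.25 0 1;0 0 0 -0.08 -0.5 0 1;0 0 0 -0.12 -0.75 0 1;0 0 0 -0.14 -0.9 0 1"
}}

```text
t: 10.52
ee_pos: [553.5, -32.9, 202.5]
ee_rot: [0.758, 0.652, 0.003, -0.001]
force: [-1.5, 9.3, 8.9]
finger_gap: -0.1
finger_force: 4.4
```

Call:
{"api": "play_rows", "payload": {
  "commands": "0 0 0 -0.04 -0.25 0 1;0 0 0 -0.08 -0.5 0 1;0 0 0 -0.09 -0.6 0 1"
}}

```text
t: 10.9
ee_pos: [553.1, -40.1, 202.6]
ee_rot: [0.758, 0.652, 0.003, -0.0]
force: [0.1, 5.7, 8.4]
finger_gap: 0.2
finger_force: 3.7
```

Call:
{"api": "play_rows", "payload": {
  "commands": "0 0 0 0 0 0.5 1;0 0 0 0.23 1.5 0.5 1;0 0 0 0.23 1.5 0.5 1;0 0 0 0.23 1.5 0.1 1;0 0 0 0.23 1.5 -0.02 1;0 0 0 0.23 1.5 -0.02 1"
}}

```text
t: 11.65
ee_pos: [554.5, -26.8, 202.1]
ee_rot: [0.759, 0.651, 0.0, -0.0]
force: [-2.8, 2.2, 11.5]
finger_gap: -0.0
finger_force: 5.0
```

Call:
{"api": "play_rows", "payload": {
  "commands": "0 0 0 -0.04 -0.25 0 1;0 0 0 -0.08 -0.5 0 1;0 0 0 -0.08 -0.5 0 1"
}}

```text
t: 12.02
ee_pos: [554.0, -29.1, 202.4]
ee_rot: [0.758, 0.652, 0.003, -0.001]
force: [-1.9, 7.5, 9.6]
finger_gap: -0.0
finger_force: 5.0
```

Call:
{"api": "play_rows", "payload": {
  "commands": "0 0 0 -0.04 -0.2 0 1;0 0 0 -0.06 -0.4 0 1;0 0 0 -0.06 -0.4 0 1"
}}

```text
t: 12.4
ee_pos: [553.5, -32.6, 202.5]
ee_rot: [0.758, 0.652, 0.003, -0.001]
force: [-2.4, 9.2, 10.7]
finger_gap: -0.2
finger_force: 5.2
```

Call:
{"api": "play_rows", "payload": {
  "commands": "0 0 0 -0.04 -0.2 0 1;0 0 0 -0.06 -0.4 0 1;0 0 0 -0.06 -0.4 0 1"
}}

```text
t: 12.78
ee_pos: [553.3, -37.6, 202.5]
ee_rot: [0.758, 0.652, 0.003, -0.0]
force: [-0.5, 7.8, 9.3]
finger_gap: 0.2
finger_force: 4.5
```

The drag is now at the friction limit (about 9 N), which suggests the worm has stalled. I'll lift and check the jaw in a picture.

Call:
{"api": "play_rows", "payload": {
  "commands": "0 0 0 0 0 0.6 1;0 0 0 0.6 5 4 1;0 0 0 1.2 10 6 1;0 0 0 1.2 10 6 1;0 0 0 1.2 10 6 1"
}}

```text
t: 13.4
ee_pos: [564.1, 58.2, 260.5]
ee_rot: [0.759, 0.651, -0.001, 0.0]
force: [0.2, -0.7, 0.2]
finger_gap: 0.1
finger_force: 0.0
```

```bash
python3 - <<'E'
from h import *
np.set_printoptions(precision=2,suppress=True)
s=ctrl.sense(); print(s["t"],s["ee_pos"],s["force"])
t=shot("top"); w=shot("wrist"); 
a=cv2.resize(np.array(t["frame"])[165:225,290:370],(800,600),interpolation=cv2.INTER_CUBIC)
b=np.array(w["frame"])[240:480,160:480]; b=cv2.resize(b,(800,600),interpolation=cv2.INTER_CUBIC)
cv2.imwrite("pics/snug.png",cv2.cvtColor(cv2.resize(np.hstack([a,b]),(800,300)),cv2.COLOR_RGB2BGR))
E
```

```text
13.4 [564.07  58.23 260.54] [ 0.24 -0.7   0.17]
```

View pics/snug.png

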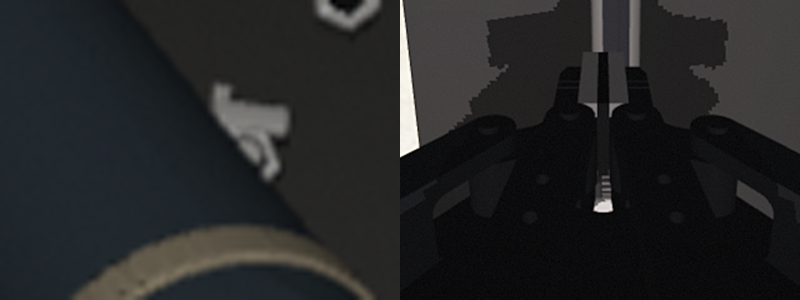

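Call:
{"api": "play_rows", "payload": {
  "commands": "0 0 0 -2 5 0 1;0 0 0 -2 9 0 1;0 0 0 -2 9 0 1;0 0 0 -2 9 0 1"
}}

```text
t: 14.0
ee_pos: [544.5, 147.5, 260.4]
ee_rot: [0.76, 0.65, -0.001, 0.0]
force: [-0.3, -0.0, -0.1]
finger_gap: -0.2
finger_force: 0.0
```

```bash
python3 - <<'E'
from h import *
np.set_printoptions(precision=2,suppress=True)
t=shot("top"); sd=shot("side"); s=ctrl.sense(); print(s["t"],s["ee_pos"])
for c in("top","side"):
  for n in("nut","worm","handle_spot","wrench"): print(c,n,[(np.array(r["at"]),round(r["conf"],2)) for r in ctrl.tip_of(n,c)[:2]])
u,v=map(int,px(sd,[548,-82,28]))
f=lambda d,u,v:cv2.resize(np.array(d["frame"])[v-25:v+25,u-33:u+33],(400,300),interpolation=cv2.INTER_CUBIC)
cv2.imwrite("pics/snug2.png",cv2.cvtColor(np.hstack([f(t,338,196),f(sd,u,v)]),cv2.COLOR_RGB2BGR))
E
```

```text
14.1 [544.68 147.13 260.55]
top nut [(array([549.6, -80. ,  12.6]), 0.64), (array([ 446.1, -177.5,   10.1]), 0.51)]
top worm [(array([ 206.9, -350. ,   12. ]), 0.52), (array([554.8, -38.3,  19.8]), 0.43)]
top handle_spot [(array([575.4,  90. ,  24. ]), 0.95), (array([ 278.3, -245.6,   11.3]), 0.94)]
top wrench [(array([550.6, -82. ,  11.1]), 0.83), (array([ 180.2, -381.1,   -3.5]), 0.57)]
side nut [(array([547.8, -82.6,  12.1]), 0.46)]
side worm [(array([555.9, -37.3,  19.5]), 0.61), (array([ 208.1, -348.9,    8. ]), 0.48)]
side handle_spot [(array([574.7,  84.3,  23.2]), 0.67), (array([557.9, -36.6,  19.4]), 0.66)]
side wrench [(array([ 178.2, -383.1,    0.6]), 0.8), (array([547.9, -86.1,  13.4]), 0.57)]
```

View pics/snug2.png

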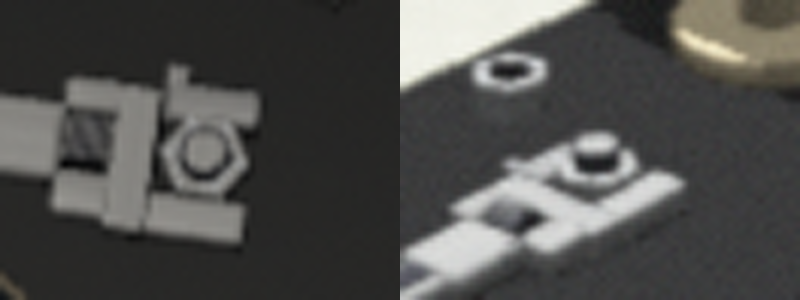

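Both jaws now sit against the nut's flats, at the left crop's (205,115) and (200,195). On to the swing.

Call:
{"api": "play_rows", "payload": {
  "commands": "0 0 0 0 -5.6 0 1;0 0 0 0 -5.6 -4 1;0 0 0 0 -5.6 -6 1;0 0 0 0 -5.6 -7.2 1;0 0 0 0 -5.6 -7.2 1"
}}

```text
t: 15.12
ee_pos: [544.1, 94.4, 188.7]
ee_rot: [0.758, 0.652, -0.0, -0.0]
force: [-0.7, 0.7, -0.2]
finger_gap: -0.1
finger_force: 0.0
```

Call:
{"api": "play_rows", "payload": {
  "commands": "0 0 0 0.3 0 0 1;0 0 0 0.6 -0.1 0 1;0 0 0 0.9 -0.1 0 1;0 0 0 1.2 -0.2 0 1;0 0 0 1.2 -0.2 0 1"
}}

```text
t: 15.75
ee_pos: [555.6, 92.1, 189.9]
ee_rot: [0.759, 0.651, -0.001, -0.001]
force: [-5.2, 0.6, 7.1]
finger_gap: -0.3
finger_force: 3.8
```

The upward force suggests the wide finger link is riding on the handle's top. I'll back off and turn the tool 90° so the narrow pad edges push instead.

Call:
{"api": "play_rows", "payload": {
  "commands": "0 0 0 -1.2 0.2 0 1;0 0 0 -1.4 0.2 0 1;0 0 -10 -1.4 0.2 3 1;0 0 -20 -1.4 0.2 5 1;0 0 -30 -1.4 0.2 5 1;0 0 -40 -1.4 0.2 5 1;0 0 -50 -1.4 0.2 5 1;0 0 -60 -1.4 0.2 5 1;0 0 -70 -1.4 0.2 5 1;0 0 -80 -1.4 0.2 5 1;0 0 -90 -1.4 0.2 5 1;0 0 -90 -1.4 0.2 2 1;0 0 -90 -1.4 0.2 0 1;0 0 -90 -1.4 0.2 -0.1 1;0 0 -90 -1.4 0.2 -0.1 1"
}}

```text
t: 17.62
ee_pos: [542.7, 93.4, 188.6]
ee_rot: [0.997, -0.076, 0.0, -0.0]
force: [-0.2, 0.2, -0.2]
finger_gap: -0.1
finger_force: 0.0
```

```bash
python3 - <<'E'
from h import *
np.set_printoptions(precision=2,suppress=True)
d=shot("wrist","w3.png"); s=ctrl.sense(); print(s["t"],s["ee_pos"],s["force"],s["qpos"])
for c in("top","side","wrist"):
  if c!="wrist": ctrl.get_image(c)
  print(c,[(np.array(r["at"]),round(r["conf"],2)) for r in ctrl.tip_of("handle_spot",c)[:2]])
E
```

```text
17.675 [542.79  93.44 188.95] [-0.61 -0.28  0.7 ] [-0.16  0.55 -0.11  2.    0.1   0.59 -2.06]
top [(array([575. ,  87.7,  24.7]), 0.94), (array([ 277.1, -244.2,   11.2]), 0.59)]
side [(array([ 279.3, -242.7,   13.8]), 0.84), (array([571.5,  82.7,  21.3]), 0.73)]
wrist [(array([573.9,  89.4,  22.3]), 0.95)]
```

View pics/w3.png

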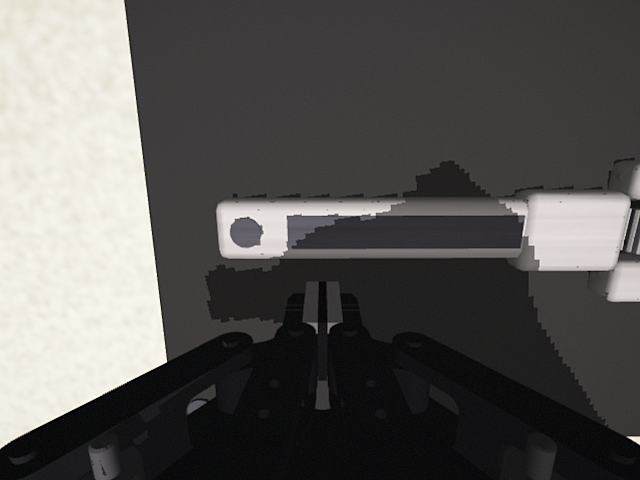

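The tool's pad edge faces the handle at px (322,282), with a gap of about 10 mm. I'll raise it slightly and push along the arc.

Call:
{"api": "play_rows", "payload": {
  "commands": "0 0 0 0.5 0 0.15 1;0 0 0 0.8 -0.1 0.15 1;0 0 -1 1.1 -0.1 0.15 1;0 0 -2 1.5 -0.2 0.15 1;0 0 -3 1.9 -0.2 0.15 1;0 0 -3 1.9 -0.2 0.15 1"
}}

```text
t: 18.68
ee_pos: [561.4, 91.4, 189.4]
ee_rot: [0.995, -0.102, -0.0, 0.0]
force: [-1.2, 0.7, 0.1]
finger_gap: -0.5
finger_force: 0.8
```

Call:
{"api": "play_rows", "payload": {
  "commands": "0 0 -1 0.5 -0.1 0 1;0 0 -2 1.0 -0.2 0 1;0 0 -3 1.4 -0.25 0 1;0 0 -3 1.4 -0.25 0 1"
}}

```text
t: 19.18
ee_pos: [576.0, 88.7, 189.7]
ee_rot: [0.992, -0.128, 0.001, 0.0]
force: [-0.3, 0.6, -0.6]
finger_gap: 0.2
finger_force: 0.5
```

```bash
python3 - <<'E'
from h import *
np.set_printoptions(precision=2,suppress=True)
s=ctrl.sense(); print(s["t"],s["ee_pos"],s["force"])
for c in("top","side","wrist"):
  ctrl.get_image(c)
  for n in ("handle_spot","worm_top","wrench"): print(c,n,[(np.array(r["at"]),round(r["conf"],2)) for r in ctrl.tip_of(n,c)[:2]])
E
```

```text
19.175 [576.01  88.67 189.68] [-0.31  0.6  -0.56]
top handle_spot [(array([ 281.4, -248.8,    9.8]), 0.95)]
top worm_top [(array([559.8, -39.3,  29. ]), 0.93), (array([ 208.7, -350.3,   17.1]), 0.67)]
top wrench [(array([548.8, -79.8,  12.2]), 0.83), (array([ 176.7, -382.5,   -5.7]), 0.58)]
side handle_spot [(array([ 280.2, -244.8,   13.6]), 0.85), (array([595.3,  81.2,  23.3]), 0.65)]
side worm_top [(array([563.1, -36.5,  30.9]), 0.83), (array([ 207.4, -343.7,   19.6]), 0.57)]
side wrench [(array([545.7, -86.8,  14.2]), 0.63), (array([ 179.4, -382.9,   -1.4]), 0.56)]
wrist handle_spot [(array([597.5,  84.2,  23.8]), 0.79)]
wrist worm_top []
wrist wrench []
```

The handle swings with the push (spot now at about (597,84)). I'll continue along the arc.

Call:
{"api": "play_rows", "payload": {
  "commands": "0 0 -1 0.5 -0.1 0 1;0 0 -2 1.0 -0.2 0 1;0 0 -3 1.5 -0.3 0 1;0 0 -4 2.0 -0.45 0 1;0 0 -5 2.5 -0.6 0 1;0 0 -5 2.5 -0.6 0 1"
}}

```text
t: 20.52
ee_pos: [601.1, 82.4, 189.6]
ee_rot: [0.985, -0.172, 0.001, 0.0]
force: [-0.9, 0.2, -1.1]
finger_gap: 0.0
finger_force: 0.6
```

Call:
{"api": "play_rows", "payload": {
  "commands": "0 0 -1 0.5 -0.2 0 1;0 0 -2 1.0 -0.35 0 1;0 0 -3 1.5 -0.55 0 1;0 0 -3 1.5 -0.55 0 1"
}}

```text
t: 21.02
ee_pos: [616.1, 77.0, 189.7]
ee_rot: [0.98, -0.197, 0.001, -0.0]
force: [-1.3, -0.1, -0.5]
finger_gap: 0.1
finger_force: 0.5
```

Call:
{"api": "play_rows", "payload": {
  "commands": "0 0 -1 0.5 -0.25 0 1;0 0 -2 1 -0.5 0 1;0 0 -2 1 -0.5 0 1"
}}

```text
t: 21.4
ee_pos: [626.1, 72.2, 189.7]
ee_rot: [0.977, -0.214, 0.001, -0.0]
force: [-0.7, 0.1, -0.4]
finger_gap: 0.0
finger_force: 0.5
```

Call:
{"api": "play_rows", "payload": {
  "commands": "0 0 -1 0.4 -0.22 0 1;0 0 -2 0.8 -0.45 0 1;0 0 -2 0.8 -0.45 0 1"
}}

```text
t: 21.78
ee_pos: [633.9, 67.7, 189.7]
ee_rot: [0.973, -0.231, 0.001, -0.0]
force: [-1.8, 1.2, 0.5]
finger_gap: 0.0
finger_force: 0.8
```

Call:
{"api": "play_rows", "payload": {
  "commands": "0 0 0 0.2 -0.12 0 1;0 0 -1 0.4 -0.25 0 1;0 0 -1 0.4 -0.25 0 1"
}}

```text
t: 22.15
ee_pos: [637.6, 65.4, 189.7]
ee_rot: [0.971, -0.24, 0.0, -0.0]
force: [-1.7, 2.0, 1.0]
finger_gap: 0.1
finger_force: 1.2
```

Call:
{"api": "play_rows", "payload": {
  "commands": "0 0 0 0.2 -0.13 0 1;0 0 0 0.2 -0.13 0 1"
}}

```text
t: 22.4
ee_pos: [639.5, 64.0, 189.7]
ee_rot: [0.971, -0.24, 0.0, -0.0]
force: [-2.7, 1.6, 0.0]
finger_gap: -0.2
finger_force: 1.3
```

Call:
{"api": "play_rows", "payload": {
  "commands": "0 0 0 0.2 -0.13 0 1;0 0 0 0.2 -0.13 0 1"
}}

```text
t: 22.65
ee_pos: [641.5, 62.6, 189.7]
ee_rot: [0.971, -0.24, 0.0, 0.0]
force: [-1.7, 2.1, 0.6]
finger_gap: -0.1
finger_force: 1.4
```

Call:
{"api": "play_rows", "payload": {
  "commands": "0 0 0 0.2 -0.13 0 1;0 0 0 0.2 -0.13 0 1"
}}

```text
t: 22.9
ee_pos: [643.5, 61.3, 189.6]
ee_rot: [0.971, -0.24, 0.0, 0.0]
force: [-2.7, 0.3, -0.5]
finger_gap: 0.5
finger_force: 1.4
```

```bash
python3 - <<'E'
from h import *
np.set_printoptions(precision=2,suppress=True)
s=ctrl.sense(); print(s["t"],s["ee_pos"],s["force"])
for c in("top","side","wrist"):
  ctrl.get_image(c)
  for n in ("handle_spot","worm_top","wrench"): print(c,n,[(np.array(r["at"]),round(r["conf"],2)) for r in ctrl.tip_of(n,c)[:2]])
E
```

```text
22.9 [643.49  61.25 189.63] [-2.68  0.29 -0.5 ]
top handle_spot [(array([ 278.3, -246.3,   10.5]), 0.71), (array([664.2,  45.7,  25.2]), 0.59)]
top worm_top [(array([ 210.3, -351.5,   17.8]), 0.9), (array([579.1, -49.8,  37.2]), 0.67)]
top wrench [(array([548.5, -78.8,  10.5]), 0.6), (array([ 179.3, -384.5,   -4.6]), 0.6)]
side handle_spot [(array([661.4,  45.4,  17.1]), 0.76), (array([ 281.5, -245.5,   13.3]), 0.73)]
side worm_top [(array([581. , -49.1,  27.6]), 0.92), (array([ 207. , -344.1,   20.8]), 0.64)]
side wrench [(array([546.3, -87.3,  10.8]), 0.96), (array([ 178.5, -384.9,   -0.5]), 0.75)]
wrist handle_spot [(array([659. ,  47.2,  25.4]), 0.79)]
wrist worm_top []
wrist wrench []
```

Call:
{"api": "play_rows", "payload": {
  "commands": "0 0 0 0.2 -0.15 0 1;0 0 0 0.2 -0.15 0 1"
}}

```text
t: 23.75
ee_pos: [645.2, 60.0, 189.6]
ee_rot: [0.971, -0.24, -0.0, 0.0]
force: [-3.6, 1.8, 1.4]
finger_gap: -0.3
finger_force: 1.6
```

Call:
{"api": "play_rows", "payload": {
  "commands": "0 0 0 0.2 -0.15 0 1;0 0 0 0.2 -0.15 0 1"
}}

```text
t: 24.0
ee_pos: [647.4, 58.3, 189.6]
ee_rot: [0.971, -0.24, 0.0, 0.0]
force: [-3.5, 1.3, 1.5]
finger_gap: -0.1
finger_force: 1.5
```

Call:
{"api": "play_rows", "payload": {
  "commands": "0 0 0 0.2 -0.15 0 1;0 0 0 0.2 -0.15 0 1"
}}

```text
t: 24.25
ee_pos: [649.5, 56.6, 189.6]
ee_rot: [0.971, -0.24, 0.0, 0.0]
force: [-2.9, 0.3, 1.1]
finger_gap: -0.3
finger_force: 1.5
```

Call:
{"api": "play_rows", "payload": {
  "commands": "0 0 0 0.15 -0.12 0 1;0 0 0 0.15 -0.12 0 1"
}}

```text
t: 24.5
ee_pos: [650.8, 55.6, 189.6]
ee_rot: [0.971, -0.24, -0.0, 0.0]
force: [-3.4, 1.0, 1.3]
finger_gap: 0.1
finger_force: 1.8
```

Call:
{"api": "play_rows", "payload": {
  "commands": "0 0 0 0.15 -0.12 0 1;0 0 0 0.15 -0.12 0 1"
}}

```text
t: 24.75
ee_pos: [652.0, 54.8, 189.5]
ee_rot: [0.971, -0.24, -0.001, 0.0]
force: [-4.8, 0.4, 1.9]
finger_gap: 0.2
finger_force: 2.3
```

Call:
{"api": "play_rows", "payload": {
  "commands": "0 0 0 0.15 -0.12 0 1;0 0 0 0.15 -0.12 0 1"
}}

```text
t: 25.0
ee_pos: [653.2, 53.9, 189.5]
ee_rot: [0.971, -0.239, -0.001, -0.0]
force: [-6.0, 2.8, 1.2]
finger_gap: 0.1
finger_force: 2.8
```

```bash
python3 - <<'E'
from h import *
np.set_printoptions(precision=2,suppress=True)
s=ctrl.sense(); print(s["t"],s["ee_pos"],s["force"])
t=shot("top"); sd=shot("side"); u,v=map(int,px(sd,[548,-82,28]))
f=lambda d,u,v:cv2.resize(np.array(d["frame"])[v-25:v+25,u-33:u+33],(400,300),interpolation=cv2.INTER_CUBIC)
cv2.imwrite("pics/turn.png",cv2.cvtColor(np.hstack([f(t,338,196),f(sd,u,v)]),cv2.COLOR_RGB2BGR))
for c in("top","side","wrist"):
  if c=="wrist": ctrl.get_image(c)
  print(c,[(np.array(r["at"]),round(r["conf"],2)) for r in ctrl.tip_of("handle_spot",c)[:2]])
E
```

```text
25.0 [653.25  53.91 189.5 ] [-5.98  2.79  1.25]
top [(array([ 279.6, -247.5,   10.8]), 0.77), (array([672.5,  41. ,  26.8]), 0.6)]
side [(array([668.2,  37. ,  22.5]), 0.83), (array([ 280.2, -244.5,   13.8]), 0.68)]
wrist [(array([668.1,  40.2,  22.7]), 0.92)]
```

View pics/turn.png

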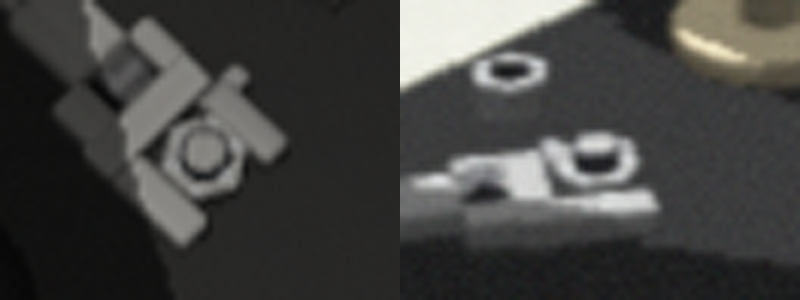

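The push has clearly risen (3.5 → 6.6 N) and the handle has turned about 0.6 rad, so the nut is at its stop. Both crops show the jaws still closed flat on it. I'll back off.

Call:
{"api": "play_rows", "payload": {
  "commands": "0 0 0 -0.5 0.5 0 1;0 0 0 -1.5 1.5 0 1;0 0 0 -2 2 0 1;0 0 0 -2 2 4 1;0 0 0 -2 2 10 1;0 0 0 -4 6 13 1;0 0 0 -6 12 13 1;0 0 0 -6 12 13 1;0 0 0 -6 12 13 1"
}}

```text
t: 26.42
ee_pos: [593.7, 173.6, 319.7]
ee_rot: [0.971, -0.239, 0.0, 0.0]
force: [-0.1, -1.1, 0.0]
finger_gap: 0.1
finger_force: 0.0
```

```bash
python3 - <<'E'
from h import *
np.set_printoptions(precision=2,suppress=True)
s=ctrl.sense(); print(s["t"],s["ee_pos"],s["force"])
t=shot("top"); sd=shot("side")
f=lambda d,u,v:cv2.resize(np.array(d["frame"])[v-30:v+30,u-40:u+40],(800,600),interpolation=cv2.INTER_CUBIC)
cv2.imwrite("pics/fin.png",cv2.cvtColor(f(t,330,190),cv2.COLOR_RGB2BGR))
for c in("top","side"):
  for n in ("handle_spot","worm_top","wrench","nut"): print(c,n,[(np.array(r["at"]),round(r["conf"],2)) for r in ctrl.tip_of(n,c)[:2]])
E
```

```text
26.425 [593.69 173.58 319.66] [-0.14 -1.14  0.03]
top handle_spot [(array([670.5,  39.4,  25.4]), 0.74), (array([ 280.7, -244.1,   12.7]), 0.56)]
top worm_top [(array([579.3, -51.8,  33.1]), 0.86), (array([ 207.6, -350.1,   18. ]), 0.61)]
top wrench [(array([ 179.1, -382.3,   -2.5]), 0.86), (array([548.6, -81.6,  12. ]), 0.66)]
top nut [(array([548.7, -83. ,   8.7]), 0.42)]
side handle_spot [(array([668.3,  36. ,  20.8]), 0.79), (array([ 282.3, -243. ,   14.9]), 0.57)]
side worm_top [(array([ 207.2, -342.7,   21.2]), 0.84), (array([584.3, -51.7,  29.1]), 0.78)]
side wrench [(array([ 178.9, -384.2,   -1.4]), 0.84), (array([545.9, -84.9,  11.8]), 0.68)]
side nut [(array([547.5, -80.8,  13.5]), 0.64), (array([684.1, 362.4,  -2.6]), 0.15)]
```

View pics/fin.png

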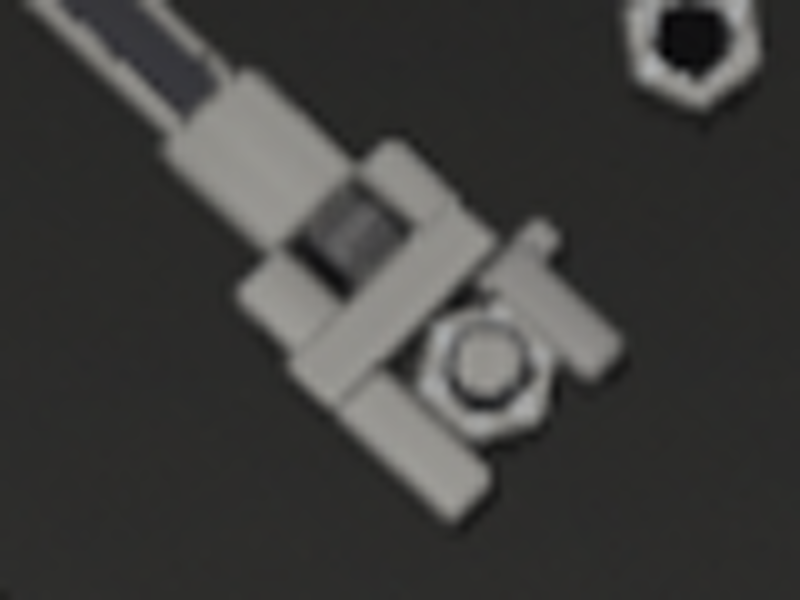

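The final crop shows the wrench still closed around the nut, which sits at about (487,362). That uses up my picture views, so I'll check the nut's angle numerically from the wrist camera, placed straight above it.

Call:
{"api": "play_rows", "payload": {
  "commands": "0 0 0 -3 -6 0 1;0 0 0 -6 -12 0 1;0 0 0 -9 -18 0 1;0 0 0 -10.9 -22.3 -3 1;0 0 0 -10.9 -22.3 -3 1;0 0 0 -10.9 -22.3 -3 1"
}}

```text
t: 27.68
ee_pos: [485.1, -49.6, 289.8]
ee_rot: [0.971, -0.24, 0.0, -0.0]
force: [0.5, 0.1, -0.6]
finger_gap: -0.3
finger_force: 0.0
```

```bash
cat > meas.py <<'E'
from h import *
np.set_printoptions(precision=2,suppress=True)
s=ctrl.sense(); print(s["t"],s["ee_pos"])
d=shot("wrist","w4.png"); g=cv2.cvtColor(np.array(d["frame"]),cv2.COLOR_RGB2GRAY)
print("px nut",px(d,[548.5,-82.5,28.5]))
def rect(z,ppm=4,half=60,c=(548.5,-82.5)):   # world plane -> image, x right, y down(world +y)
    w=np.float32([[c[0]+a*half,c[1]+b*half,z] for a,b in((-1,-1),(1,-1),(1,1),(-1,1))])
    src=np.float32([px(d,p) for p in w]); n=2*half*ppm
    return cv2.warpPerspective(g,cv2.getPerspectiveTransform(src,np.float32([[0,0],[n,0],[n,n],[0,n]])),(n,n)).astype(np.float32)
def grad(r):
    r=cv2.GaussianBlur(r,(0,0),3); return np.stack([cv2.Sobel(r,cv2.CV_32F,1,0),cv2.Sobel(r,cv2.CV_32F,0,1)])
ppm=4
def score(G,segs,c):  # segs: list of (p0,p1) mm rel centre; |gradient along normal| clipped
    tot=0
    for a,b in segs:
        p=np.linspace(a,b,30)+c; n=np.array([-(b-a)[1],(b-a)[0]])/np.linalg.norm(b-a)
        q=((p+60)*ppm).astype(np.float32)
        v=[cv2.remap(G[i],q[None,:,0],q[None,:,1],1)[0] for i in(0,1)]
        tot+=abs((v[0]*n[0]+v[1]*n[1]).mean())
    return tot
def direction(al): al=np.radians(al); return np.array([np.sin(al),np.cos(al)]),np.array([-np.cos(al),np.sin(al)])
Gn=grad(rect(28.5)); best=[]
off=[np.array([a,b]) for a in np.arange(-5,5.1,.5) for b in np.arange(-5,5.1,.5)]
for al in np.arange(15,75,1.):
    V=[17.32*direction(al+60*k)[0] for k in range(6)]
    best.append(max((score(Gn,[(V[k],V[(k+1)%6]) for k in range(6)],o),al,tuple(o)) for o in off))
print("nut angle (+-60k):",sorted(best)[-5:])
# wrench: handle edges z=23, over x 100..? use head bar; angle from jaw inner faces z=24
Gw=grad(rect(24.5)); res=[]
for al in np.arange(36,52,.5):
    u,w=direction(al)
    prof=[]
    for y in np.arange(-45,46,.5):
        p=w*y; prof.append(score(Gw,[(p-14*u,p+14*u)],np.zeros(2)))
    prof=np.array(prof); res.append((np.sort(prof)[-12:].sum(),al,prof))
res.sort(key=lambda r:-r[0]); print("jaw angle",[r[1] for r in res[:4]])
p=res[0][2]; ys=np.arange(-45,46,.5)
print("edges y",[(ys[i],int(p[i])) for i in range(1,len(p)-1) if p[i]>p[i-1] and p[i]>=p[i+1] and p[i]>0.15*p.max()])
E
python3 meas.py
```

```text
27.675 [485.11 -49.58 289.8 ]
px nut (np.float64(322.0864410736348), np.float64(131.5083047399238))
nut angle (+-60k): [(np.float64(763.0802629649522), np.float64(46.0), (np.float64(1.0), np.float64(0.5))), (np.float64(771.9399637835135), np.float64(42.0), (np.float64(1.0), np.float64(0.5))), (np.float64(778.9899961566549), np.float64(45.0), (np.float64(1.0), np.float64(0.5))), (np.float64(783.5684060609337), np.float64(43.0), (np.float64(1.0), np.float64(0.5))), (np.float64(786.2091531344416), np.float64(44.0), (np.float64(1.0), np.float64(0.5)))]
jaw angle [np.float64(46.0), np.float64(45.5), np.float64(46.5), np.float64(45.0)]
edges y [(np.float64(-29.5), 104), (np.float64(-17.5), 48), (np.float64(-15.0), 18), (np.float64(-10.5), 31), (np.float64(-8.0), 27), (np.float64(7.5), 30), (np.float64(9.5), 31), (np.float64(12.5), 18), (np.float64(16.0), 55), (np.float64(23.5), 23), (np.float64(31.0), 107)]
```

The nut is at about 44° (turned about 0.61 rad from the start, so at its stop). The wrench is at about 45.5° and the jaw travel is about 5.5 mm, so it is still closed. Handing in.

```bash
python3 -c "
from workcell import ctrl
print(ctrl.job_done())"
```

```text
the job is handed in; nothing more can be done
None
```

I handed the job in at about 28 s without seeing a verdict; by my measurements the jaw is snug (travel about 5.5 mm ± 0.7, limit 4.8), the nut is at its stop (about 0.6 rad), the worm readings stayed near 11.5 N (limit 25 N), and the fingers are off the wrench.

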